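Seat the disinfectant jug in its stand and open its push-and-turn cap

TASK

Lift the white disinfectant jug by its handle, carry it upright and set it fully down inside the low wooden bottle stand (either way round), then let go of it. There, press its push-and-turn safety cap down, twist it anticlockwise while pressed until it comes free, and lift it straight up; finish while still holding the cap level above the neck, about 5 cm clear of it, with the jug standing in the stand. Leave everything else on the worktop where it is.

Things in the scene. Friction and masses are not known exactly. Their poses are not given: they have to be found in the camera images.
- jug: loose white plastic jug, about 0.45 kg. Foot 130 (x) x 80 (y) mm, 45 mm high; on its +x half a body 65 x 80 mm up to z = 125 mm, with the neck and cap; on its -x half an open strap handle. Origin at the centre of the underside, z up. It stands on the worktop with the handle (-x) roughly towards the robot. Seated in the stand its origin is at z = 6 mm
- jug_handle (a point): middle of the handle's level bar, at (-28, 0, 128) mm in the jug's frame, axes as the jug's. The bar runs along the jug's x, 14 mm wide (y), 16 mm tall (its top 8 mm above this point): pinch it from above, fingers closing along the jug's y. Clear of the jug along x for 25 mm to either side, and 75 mm below. The cap's top is 48 mm higher, its near edge 33 mm to +x
- jug_neck (a point): top of the spring plunger in the neck, on the neck's axis, at (33, 0, 172) mm in the jug's frame, axes as the jug's. With the cap on it is hidden, 4 mm below the cap's top. The neck is 34 mm thick, with catches out to 45 mm diameter, its rim 7 mm below this point
- cap: grey ribbed round cap on the neck, diameter 56, height 34 mm, 30 g. Origin: centre of its lower edge, at (33, 0, 142) mm in the jug's frame when locked (17 mm above the shoulder, 6 mm above the handle's top). Pressed 4 to 7 mm down (7 = hard stop) it turns anticlockwise seen from above; 50 to 120 degrees from locked (best 75) it is free and comes straight up. Not pressed, or clockwise: locked
- plunger (a joint): how far the plunger in the neck is pressed down by the cap, m: 0 with the cap at rest, 0.007 with the cap at its hard stop; spring force 4 N at 0, about 8 N at 0.007
- stand: low wooden bottle stand fixed to the worktop: a rectangular frame, inside 138 (x) x 88 (y) mm, walls 8 mm thick, rim 22 mm above the worktop, floor 6 mm thick. Origin at the centre of its underside, z up. It keeps the jug from turning
- tong: bystander: stainless feeding tweezer tong lying flat, about 235 x 25 x 10 mm, long axis x; origin under its middle
- hide: bystander: sandstone-coloured resin hide, arch 120 x 150 x 87 mm; origin at the centre of its underside
- tub: bystander: round supplement tub, diameter 54 mm, 62 mm high, no handle; origin at the centre of its underside
- dish: bystander: white ceramic water dish, diameter 100 mm, 30 mm high; origin at the centre of its underside
- cup0: bystander: plastic feeding cup, rim diameter 60 mm, 55 mm high, standing in one slot of the wooden rack; origin at the centre of its underside
- cup1: bystander: plastic feeding cup, rim diameter 60 mm, 55 mm high, standing in one slot of the wooden rack; origin at the centre of its underside
- cup2: bystander: plastic feeding cup, rim diameter 60 mm, 55 mm high, standing in one slot of the wooden rack; origin at the centre of its underside
- cup3: bystander: plastic feeding cup, rim diameter 60 mm, 55 mm high, standing in one slot of the wooden rack; origin at the centre of its underside
There are look-alikes about, which are no part of the job. Several things have the shape of the cap; the one meant has the colours described above.

How it is judged:
On the way, in this order (a step that is already met when the one before it is completed fails the run):
1. the jug is lifted clear of the worktop by its handle, cap on (height (world z) of jug above 0.03 m and distance between the grasp point and jug_handle below 0.045 m and contact force between the fingers and jug above 1 N and contact force between the fingers and cap below 0.5 N and distance between cap and jug_neck below 0.042 m), for 0.2 s.
2. the jug is fully down in the stand and let go, cap still on (horizontal distance between jug and stand below 0.012 m and height (world z) of jug below 0.011 m and angle between jug's own z axis and vertical below 0.06 rad and angle between the x axis of jug and the x axis of stand, either way round below 0.18 rad and distance between cap and jug_neck below 0.042 m and contact force between the fingers and jug below 0.05 N), for 0.2 s.
3. the cap is pressed down, gripped in the fingers (horizontal distance between jug and stand below 0.012 m and height (world z) of jug below 0.011 m and angle between jug's own z axis and vertical below 0.06 rad and angle between the x axis of jug and the x axis of stand, either way round below 0.18 rad and value of joint plunger above 0.003 m and contact force between the fingers and cap above 1 N), for 0.1 s.
At the end, for the whole second after the job is handed in: Jug fully down in the stand (12 mm, level within 0.06 rad, sides parallel within 0.18 rad), untouched by the robot; cap held still in the fingers, level within 0.35 rad, off the jug, its lower edge 15 to 120 mm above the plunger top and within 40 mm of the neck axis (horizontal distance between jug and stand below 0.012 m and height (world z) of jug below 0.011 m and angle between jug's own z axis and vertical below 0.06 rad and angle between the x axis of jug and the x axis of stand, either way round below 0.18 rad and z of cap in the frame of jug_neck between 0.015 and 0.12 m and horizontal distance between cap and jug_neck below 0.04 m and angle between cap's own z axis and vertical below 0.35 rad and contact force between the fingers and cap above 1 N and contact force between each of cap, the arm, the fingers and jug below 0.05 N and linear speed of cap below 0.03 m/s and linear speed of jug below 0.02 m/s); the arm keeps its last pose, push and grip.
It fails at once if the jug is tipped more than 0.5 rad (angle between jug's own z axis and vertical above 0.5 rad).
It fails at once if a bystander is moved more than 30 mm (distance of any of tong, hide, tub, dish, cup0, cup1, cup2, cup3 from where it was at the start of the episode above 0.03 m).
It also fails if it takes over 59 s, if anything falls off the work surface, if the arm or the gripper's body presses on something with over 40 N, if the wrist force passes 120 N, or if a joint passes its speed limit or range.

ROBOT

A 6-joint arm with a two-finger parallel gripper is mounted at the origin on the work surface. World frame = base frame: x ahead of the robot, y to its left, z up, the work surface at z = 0. Lengths are in m, angles in rad, forces in N, time in s.
With the tool pointing down it reaches from about 0.3 to 0.775 m from the base axis. Payload 14.6 kg.
Tool frame: the origin (TCP) lies at the very end of the fingers, on their centre line; the grasp point (between the pads) lies 19 mm behind it; z points along the fingers, y is the line along which they close (so a half turn about z gives the same grasp; the last joint's range is limited). The gripper opens to 94 mm and grips with 3 to 60 N. Pads are 16 mm wide; open, the fingers measure 119 mm over their backs; the gripper's body (75 mm by 177 mm) begins 78 mm behind the grasp point.
Start: joints at [1.054, 0.3, 1.521, -0, 1.321, -0.067], TCP at [0.239, 0.495, 0.205] pointing down, gripper open.
Joint ranges: [-3.03, 3.03], [-0.79, 2.21], [0.23, 2.52], [-1.04, 4.18], [0, 3.07], [-2.55, 2.55]. Speed limits (rad/s): [2.22, 2.22, 2.57, 3.14, 3.14, 3.14].

INTERFACE

Orientations are given as [roll, pitch, yaw] about the fixed x, y, z axes, in that order (R = Rz(yaw) Ry(pitch) Rx(roll)).
In Python, from station import ctrl, camera, camera_info, finder gives the robot as it stands.
- The arm moves only by the tool carry_out, never from a script. Its argument "motion" is a list of rows, each a list of 2 entries, a list of its own where there are three numbers: the shift along the tool's x, y, z as a fraction of full scale, then the turn about the tool's z as a fraction of full scale. A call has 1 to 12 rows; each row is the pose to reach, as a shift and turn from the pose commanded when the call began, along the tool's axes at that moment, turning the shorter way round; what a row does not reach only later rows make up. Full scale, the value 1, is 200 mm for a shift and 360 degrees for a turn. A row lasts 1/10 s, in which the tool goes at most 50 mm and 8.59 degrees, less where a joint would pass 70% of its speed; a pose out of reach is approached as far as the arm can. A call with a number of a shift or a turn outside -1 to 1 is refused whole. A call with a gripper value outside its range is refused whole. "hand" is the closure, from -1 (fully open) to 1 (shut), set as the call begins (left out, the last holds). The fingers move at their own pace and stop on an object; "force" is the grip in N (left out, the last holds). Time passes only in rows, so rows that repeat a pose let the fingers close. It gives the time, the measured TCP pose, the force, the opening and the grip force at its end, in the units of the state.
- ctrl.get_obs(): the state, without advancing time (a new reading comes with each control period).
- camera(name): name is "scene" or "top"; returns (picture, depth): 420x560x3 uint8, blue, green, red; 420x560 float32, m along the optical axis (not along the pixel's ray), 0 where there is no reading.
- camera_info(name): a dict with "camera_matrix" (3x3 intrinsics, pixels), "origin" and "attitude" of the camera in the world. Camera axes: x right, y down, z forward; pixel columns grow to the right and rows downward; lengths in m; the calibration is good to about 2 mm. A picture is of the moment at which its call begins. camera_info takes no time and is no camera call.
- ctrl.hand_in(): hands the job in; it is judged then, once.
Trained networks look in the newest picture that a camera, given by its name, has taken for a name from the list of things; names that differ only in an ending like _2 or _b are one class to them, and where a whole thing is asked for, a point or a joint stands for the part that bears it (a point fixed in the world has none). Each returns a list of dicts, best first, with "conf" (0 to 1); they miss things now and then, are a little off and sometimes report something else, mostly with a low value. They report only what shows in the picture. A call takes as long as a camera call. They do not tell look-alikes from the thing itself.
- finder.boxes_of(camera, query): "location" ([column, row] in pixels, amid what is visible of it).
- finder.cut_out(camera, query): "mask" (420x560 bool, what is visible of it) and "location" ([column, row] in pixels, amid what is visible of it).
- finder.pinpoint(camera, query): "location" ([column, row] in pixels: a listed point, or the origin of a listed thing).
The state is a dict: "time_s": time; "qpos": joint angles; "joint_vel": joint speeds; "tau": joint torques, N m; "ee_pos": TCP position; "eef_rot": TCP orientation; "force": force on the tool from outside, world axes, zero at the start; "moment": the same for the moment, N m; "grip_width": finger opening in m; "grip_force": force on a finger pad.
Only numpy, scipy, OpenCV 4.12 (cv2) and the standard library are available. Lean on these libraries where they do the work, as an engineer would, in place of code of your own. Each camera call takes 0.05 s, during which the arm holds its last target. There are 200 camera calls.

## Working session

There is one attempt and no reset: what is moved stays moved. The work goes in short steps, Python scripts to look and compute and a tool call to move; the robot and the scene stay as the last step left them, time stands still between calls to the robot, and variables do not carry over. Pictures are saved under pics/ and viewed, at most 10 in all, crops included, and the job is handed in when it is done.

Besides the shell and the picture viewer there is one more tool, called in YAML: its name, and indented under it one key for each argument. carry_out: Moves the arm, as the interface text tells. Its arguments: {"type":"object","properties":{"motion":{"type":"array","items":{"type":"array"}},"hand":{"type":"number"},"force":{"type":"number"}},"required":["motion"]}

```bash
mkdir -p pics; cat > h.py <<'E'
import numpy as np, cv2
from station import ctrl, camera, camera_info, finder
from scipy.spatial.transform import Rotation as R
def cam(n):
    i=camera_info(n); K=np.array(i["camera_matrix"]); o=np.array(i["origin"]); a=np.array(i["attitude"])
    Rm=a if a.shape==(3,3) else R.from_euler('xyz',a).as_matrix()
    return K,o,Rm
def ray(n,px):
    K,o,Rm=cam(n); return o, Rm@np.linalg.inv(K)@np.array([px[0],px[1],1.])
def cloud(n,d):
    K,o,Rm=cam(n); v,u=np.mgrid[:d.shape[0],:d.shape[1]]
    P=np.stack([(u-K[0,2])/K[0,0]*d,(v-K[1,2])/K[1,1]*d,d],-1)@Rm.T+o
    P[d<=0]=np.nan; return P
def proj(n,p):
    K,o,Rm=cam(n); q=K@(Rm.T@(np.array(p)-o)); return q[:2]/q[2]
def tri(p1,p2):
    A=[];b=[]
    for n,px in(('scene',p1),('top',p2)):
        o,d=ray(n,px); d/=np.linalg.norm(d); M=np.eye(3)-np.outer(d,d); A.append(M); b.append(M@o)
    A=np.vstack(A);b=np.hstack(b); x=np.linalg.lstsq(A,b,rcond=None)[0]
    return x, np.linalg.norm(A@x-b)
E
python3 - <<'E'
from h import *
for n in('scene','top'):
    p,d=camera(n); cv2.imwrite(f'pics/{n}0.png',p); np.save(f'{n}d.npy',d)
    print(n,camera_info(n))
r={}
for q in['jug','jug_handle','jug_neck','cap','stand','tong','hide','tub','dish','cup0']:
    for n in('scene','top'):
        l=[(np.round(x['location'],1).tolist(),round(x['conf'],2)) for x in finder.pinpoint(n,q)[:4]]
        print(q,n,l)
        if l:r[q,n]=l[0][0]
    if (q,'scene') in r and (q,'top') in r: print('   tri',tri(r[q,'scene'],r[q,'top']))
o=ctrl.get_obs();print(o)
E
```

```text
scene {'camera_matrix': array([[471.17138029,   0.        , 275.18635408],
       [  0.        , 471.17138029, 206.44600724],
       [  0.        ,   0.        ,   1.        ]]), 'origin': array([1.52395659, 0.38958691, 0.8539761 ]), 'attitude': array([-2.17306376, -0.01627598,  1.95231884])}
top {'camera_matrix': array([[539.14831962,   0.        , 277.89015351],
       [  0.        , 539.14831962, 217.19618526],
       [  0.        ,   0.        ,   1.        ]]), 'origin': array([4.73363044e-01, 7.38326935e-05, 1.51723161e+00]), 'attitude': array([-3.08460729, -0.00669767, -1.5798441 ])}
jug scene [([223.4, 226.5], 0.8), ([240.1, 290.0], 0.45)]
jug top [([334.9, 234.3], 0.86)]
   tri (array([ 0.51043817, -0.17226153, -0.01318777]), np.float64(0.000273613074244484))
jug_handle scene [([230.3, 186.5], 0.81), ([222.2, 222.9], 0.16)]
jug_handle top [([334.5, 238.4], 0.64)]
   tri (array([ 0.49550771, -0.15304113,  0.127156  ]), np.float64(0.0036616863771375286))
jug_neck scene [([206.6, 182.4], 0.73)]
jug_neck top [([346.2, 218.7], 0.55)]
   tri (array([ 0.54841619, -0.18820943,  0.16
[... 1304 characters left out ...]
p.float64(0.14276472681183514))
{'time_s': 1.1, 'qpos': array([ 1.05439685e+00,  2.99888883e-01,  1.52099608e+00,  1.35230419e-05,
        1.32071579e+00, -6.65975288e-02]), 'joint_vel': array([-0.00028579, -0.00141848, -0.00085306, -0.00113607, -0.00055478,
        0.00166232]), 'tau': array([ 1.73389075e-03, -5.31672907e+01, -3.52917731e+01,  7.08996202e-02,
        2.13447138e-02, -1.36686984e-05]), 'ee_pos': array([0.23912523, 0.49528368, 0.20545334]), 'eef_rot': array([-3.14158544e+00, -1.36123496e-05,  2.69178736e+00]), 'force': array([-0.24284923, -0.42487472, -0.68969468]), 'moment': array([ 0.02185766, -0.0060597 , -0.02312441]), 'grip_force': 0.0, 'grip_width': 0.09392963188945287}
```

View pics/scene0.png

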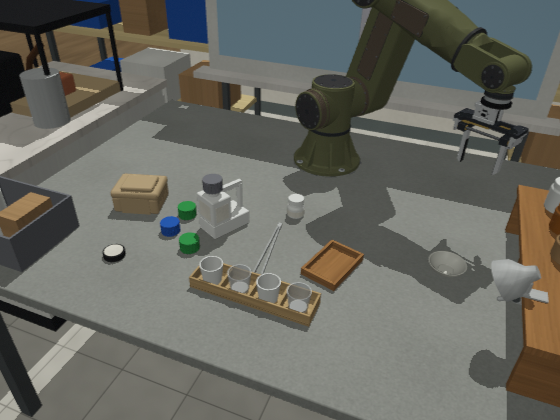

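View pics/top0.png

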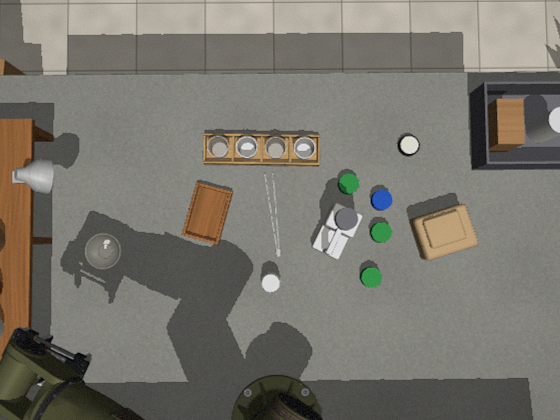

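The scene view shows the white jug with its grey cap at about (213,185), the empty stand at (333,263) and blue and green look-alike caps around the jug. In the top view the jug is at (338,232), its grey cap at (346,218), and the stand at (208,212). The cups and tong lie between jug and stand.

```bash
cat > m.py <<'E'
from h import *
def jug(tag=''):
    out={}
    for n in('scene','top'):
        p,d=camera(n); P=cloud(n,d)
        c=finder.cut_out(n,'jug')
        m=max(c,key=lambda x:x['conf'])['mask'] if c else None
        out[n]=(p,d,P,m)
    return out
def rect(Q): 
    r=cv2.minAreaRect((Q*1000).astype(np.float32)); b=cv2.boxPoints(r); 
    e=[b[1]-b[0],b[2]-b[1]]; l=max(e,key=np.linalg.norm)
    return np.round(r[0],1),np.round(sorted(r[1]),1),np.round(np.degrees(np.arctan2(l[1],l[0]))%180,2)
E
python3 - <<'E'
from m import *
o=jug()
for n in o:
    p,d,P,m=o[n]
    # stand
    c=finder.cut_out(n,'stand')[0]; print(n,'stand',c['conf'],np.round(c['location'],0))
    ms=c['mask']&(P[...,2]>.012)&(P[...,2]<.032); Q=P[ms]; print(' rim z',np.percentile(Q[:,2],[5,50,95]).round(4), len(Q), rect(Q[:,:2]))
    hs=p.astype(int); Q=P[c['mask']]; print(' all',rect(Q[:,:2]))
    Q=P[m]; print(n,'jug',len(Q))
    hist=np.histogram(Q[:,2],bins=np.arange(-.005,.2,.01)); print(hist[0])
    for lo,hi,nm in((.165,.19,'captop'),(.116,.142,'bodytop/handle'),(.035,.055,'foot')):
        q=Q[(Q[:,2]>lo)&(Q[:,2]<hi)]
        if len(q)>8: print(nm,len(q),np.median(q,0).round(4),rect(q[:,:2]))
    # cap grey: all points z>.165 near
    mm=(np.abs(P[...,0]-.53)<.1)&(np.abs(P[...,1]+.18)<.1)&(P[...,2]>.168)&(P[...,2]<.19)
    q=P[mm]; c2,r2=cv2.minEnclosingCircle((q[:,:2]*1000).astype(np.float32)); print('captop region',len(q),q.mean(0).round(4),np.percentile(q[:,2],[5,50,95]).round(4),np.round(c2,1),r2)
    mm=(np.abs(P[...,0]-.51)<.11)&(np.abs(P[...,1]+.17)<.11)&(P[...,2]>.006)&(p.min(-1)>110)
    print('white all',mm.sum(),rect(P[mm][:,:2]))
    mm&=(P[...,2]>.118)&(P[...,2]<.142); q=P[mm]; print('bt', len(q),np.median(q[:,2]),rect(q[:,:2]))
E
```

```text
scene stand 0.95 [333. 262.]
 rim z [0.0132 0.0208 0.0243] 667 (array([573. , 188.8]), array([107.1, 158.8]), np.float32(165.36))
 all (array([558.6, 185.2]), array([121.9, 185.1]), np.float32(165.12))
scene jug 1983
[ 34 128 138 142 228 180 111 101 121  97 119 116 221 198  46   0   0   0
   0   0]
bodytop/handle 451 [ 0.5515 -0.1568  0.1253] (array([ 530. , -154.2]), array([ 77.7, 137. ]), np.float32(138.42))
foot 408 [ 0.517  -0.1408  0.0446] (array([ 519. , -164.1]), array([ 84.1, 130.7]), np.float32(154.18))
captop region 209 [ 0.5505 -0.1761  0.1753] [0.17   0.1759 0.1784] [ 546.9 -178.5] 29.61482048034668
white all 1604 (array([ 518.2, -163.3]), array([ 85.6, 134. ]), np.float32(153.05))
bt 391 0.12546729707217485 (array([ 518.5, -162.6]), array([ 85.5, 131.2]), np.float32(151.98))
top stand 0.73 [204. 214.]
 rim z [0.0128 0.0206 0.0266] 514 (array([571.2, 187.6]), array([103.2, 153.8]), np.float32(164.61))
 all (array([574.6, 187.6]), array([103.6, 149.2]), np.float32(163.09))
top jug 1
[2 3 2 2 3 2 2 3 2 2 3 2 2 3 2 2 3 2 2 3]Traceback (most recent call last):
  File "<stdin>", line 12, in <module>
IndexError: boolean index did not match indexed array along axis 1; size of axis is 420 but size of corresponding boolean axis is 560
```

```bash
python3 - <<'E'
from m import *
from scipy.optimize import least_squares
for n in('scene','top'):
    p,d=camera(n); P=cloud(n,d)
    near=(np.abs(P[...,0]-.52)<.11)&(np.abs(P[...,1]+.165)<.1)
    q=P[near&(P[...,2]>.168)&(P[...,2]<.19)]
    c2,r2=cv2.minEnclosingCircle((q[:,:2]*1000).astype(np.float32)); print(n,'captop',len(q),q.mean(0).round(4),np.percentile(q[:,2],[5,50,95]).round(4),np.round(c2,1),r2)
    w=near&(p.min(-1)>110)
    for lo,hi in((.006,.19),(.035,.055),(.116,.142)):
        q=P[w&(P[...,2]>lo)&(P[...,2]<hi)]; print(' white',lo,len(q),np.median(q[:,2]).round(4),rect(q[:,:2]))
    # handle bar: points in jug frame
    a=np.radians(-27); T=np.array([[np.cos(a),-np.sin(a)],[np.sin(a),np.cos(a)]])
    q=P[w&(P[...,2]>.12)&(P[...,2]<.145)]; l=(q[:,:2]-[.518,-.163])@T
    k=(l[:,0]<-.008); h=q[k]; print(' bar',k.sum(),np.percentile(h[:,2],[10,50,90]).round(4), 'local x,y range',np.percentile(l[k],[5,50,95],axis=0).round(4).tolist(), 'fit slope deg',np.degrees(np.polyfit(l[k,0],l[k,1],1)[0]))
    # stand colour mask
    hsv=cv2.cvtColor(p,cv2.COLOR_BGR2HSV)
    m=(np.abs(P[...,0]-.57)<.13)&(np.abs(P[...,1]-.19)<.13)&(hsv[...,1]>90)
    q=P[m]; print(' stand',len(q),rect(q[:,:2]), rect(q[q[:,2]>.015][:,:2]))
    q2=q[q[:,2]<.012];print('  floor',np.median(q2,0).round(4),rect(q2[:,:2]))
    print(' tong etc obstacles above 3cm in corridor:')
E
```

```text
scene captop 209 [ 0.5507 -0.1768  0.1752] [0.1697 0.1757 0.1782] [ 547.7 -178.2] 29.89335060119629
 white 0.006 1611 0.0838 (array([ 531.6, -136.1]), array([135.2, 145.5]), np.float32(63.0))
 white 0.035 399 0.0444 (array([ 518.4, -163.1]), array([ 85.3, 131.3]), np.float32(153.0))
 white 0.116 418 0.1251 (array([ 519.2, -161.1]), array([ 82.1, 135.6]), np.float32(149.74))
 bar 105 [0.124  0.1333 0.137 ] local x,y range [[-0.0611, -0.0073], [-0.0388, 0.0027], [-0.0098, 0.0076]] fit slope deg -0.5818885443467963
 stand 1811 (array([564.4, 184.2]), array([120.3, 173.4]), np.float32(164.17)) (array([572.6, 189. ]), array([106.7, 159.1]), np.float32(164.17))
  floor [0.5707 0.1872 0.0064] (array([563.5, 184.2]), array([119.5, 171.9]), np.float32(164.29))
 tong etc obstacles above 3cm in corridor:
top captop 396 [ 0.5448 -0.1795  0.1759] [0.1714 0.1759 0.1799] [ 545.  -179.7] 28.094085693359375
 white 0.006 1374 0.1166 (array([ 520.3, -164.7]), array([195.8, 215.6]), np.float32(0.93))
 white 0.035 541 0.0449 (array([ 487.4, -151.2]), array([66.2, 79.5]), np.float32(62.97))
 white 0.116 459 0.1263 (array([ 515.6, -165.8]), array([ 78.6, 130.5]), np.float32(154.0))
 bar 132 [0.1309 0.1349 0.1375] local x,y range [[-0.0634, -0.0097], [-0.0366, -0.0028], [-0.012, 0.0039]] fit slope deg 0.7654206097804858
 stand 2081 (array([573.3, 187.8]), array([105.1, 156.1]), np.float32(164.56)) (array([571.8, 187.5]), array([103.2, 153.1]), np.float32(164.4))
  floor [0.5726 0.1883 0.0054] (array([574.9, 185.2]), array([104.6, 154.6]), np.float32(166.3))
 tong etc obstacles above 3cm in corridor:
```

```bash
cat >> m.py <<'E'
def go(xyz,yaw_deg):
    o=ctrl.get_obs(); M=R.from_euler('xyz',o['eef_rot']).as_matrix()
    s=M.T@(np.array(xyz)-o['ee_pos'])/.2
    dy=(yaw_deg-np.degrees(o['eef_rot'][2])+180)%360-180
    print('t',round(o['time_s'],2),'pos',o['ee_pos'].round(4),'rpy',o['eef_rot'].round(3),'-> shift',s.round(4),'turn',round(-dy/360,4),'F',o['force'].round(1),'w',round(o['grip_width'],4),round(o['grip_force'],1))
def loc(c,yaw,p):
    a=np.radians(yaw); return [c[0]+np.cos(a)*p[0]-np.sin(a)*p[1],c[1]+np.sin(a)*p[0]+np.cos(a)*p[1]]
E
python3 -c "
from m import *
g=loc((.517,-.164),-27,(-.02,0)); print(g); go(g+[.215],153)"
```

```text
[np.float64(0.49917986951623267), np.float64(-0.15492019000520907)]
t 1.5 pos [0.2391 0.4953 0.2055] rpy [3.142 0.    2.692] -> shift [-2.5844 -2.3623 -0.0477] turn 0.0034 F [ 0.6 -0.3 -0.2] w 0.0943 0.0
```

carry_out:
  motion:
    - [[-0.86,-0.79,-0.05],0.003]
    - [[-0.86,-0.79,-0.05],0.003]
    - [[-0.86,-0.79,-0.05],0.003]
    - [[-0.86,-0.79,-0.05],0.003]
    - [[-0.86,-0.79,-0.05],0.003]
    - [[-0.86,-0.79,-0.05],0.003]
    - [[-0.86,-0.79,-0.05],0.003]
  hand: -1
  force: 60

```text
time_s: 2.2
ee_pos: [0.3256, 0.2781, 0.2157]
eef_rot: [3.141, 0.0, 2.671]
force: [0.2, 0.5, -0.7]
grip_width: 0.0943
grip_force: 0.0
```

carry_out:
  motion:
    - [[-0.86,-0.79,0],0]
    - [[-0.86,-0.79,0],0]
    - [[-0.86,-0.79,0],0]
    - [[-0.86,-0.79,0],0]
    - [[-0.86,-0.79,0],0]
    - [[-0.86,-0.79,0],0]
    - [[-0.86,-0.79,0],0]

```text
time_s: 2.9
ee_pos: [0.4075, 0.0602, 0.2152]
eef_rot: [-3.142, -0.001, 2.673]
force: [-0.4, 0.7, -0.9]
grip_width: 0.0937
grip_force: 0.0
```

carry_out:
  motion:
    - [[-0.86,-0.79,0],0]
    - [[-0.86,-0.79,0],0]
    - [[-0.86,-0.79,0],0]
    - [[-0.86,-0.79,0],0]
    - [[-0.86,-0.79,0],0]
    - [[-0.86,-0.79,0],0]
    - [[-0.86,-0.79,0],0]

```text
time_s: 3.6
ee_pos: [0.4898, -0.1575, 0.215]
eef_rot: [3.141, -0.001, 2.674]
force: [-0.4, 0.8, -0.0]
grip_width: 0.0943
grip_force: 0.0
```

```bash
python3 -c "
from m import *
go([.4992,-.1549,.107],153)"
```

```text
t 3.6 pos [ 0.4898 -0.1575  0.215 ] rpy [ 3.141e+00 -1.000e-03  2.674e+00] -> shift [-0.0365  0.0326  0.5398] turn 0.0006 F [-0.4  0.8 -0. ] w 0.0943 0.0
```

carry_out:
  motion:
    - [[-0.036,0.033,0],0]
    - [[-0.036,0.033,0.2],0]
    - [[-0.036,0.033,0.35],0]
    - [[-0.036,0.033,0.45],0]
    - [[-0.036,0.033,0.54],0]
    - [[-0.036,0.033,0.54],0]
    - [[-0.036,0.033,0.54],0]

```text
time_s: 4.3
ee_pos: [0.4995, -0.1554, 0.1082]
eef_rot: [3.141, 0.001, 2.674]
force: [-0.3, 0.3, -0.5]
grip_width: 0.0938
grip_force: 0.0
```

```bash
python3 -c "
from m import *
go([.4992,-.1549,.107],153)
a,_=camera('scene');b,_=camera('top')
u=cv2.resize(a[130:270,130:310],None,fx=3,fy=3);v=cv2.resize(b[160:300,280:400],None,fx=3,fy=3)
cv2.imwrite('pics/g1.png',np.hstack([u,v])[:, :800])"
```

```text
t 4.3 pos [ 0.4995 -0.1554  0.1082] rpy [3.141e+00 1.000e-03 2.674e+00] -> shift [0.0025 0.0013 0.006 ] turn 0.0007 F [-0.3  0.3 -0.5] w 0.0938 0.0
```

View pics/g1.png

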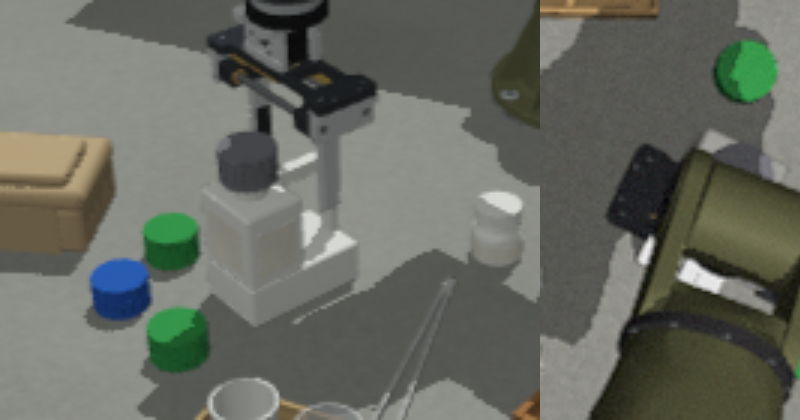

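The crop shows the fingers either side of the handle bar (about (310,180) in the crop), clear of the cap. I'll close them and then lift.

carry_out:
  motion:
    - [[0,0,0],0]
    - [[0,0,0],0]
    - [[0,0,0],0]
    - [[0,0,0],0]
    - [[0,0,0],0]
    - [[0,0,0],0]
    - [[0,0,0],0]
    - [[0,0,0],0]
  hand: 1
  force: 60

```text
time_s: 5.2
ee_pos: [0.4989, -0.1565, 0.1074]
eef_rot: [-3.142, -0.0, 2.673]
force: [-0.2, 0.1, -0.1]
grip_width: 0.0332
grip_force: 0.0
```

carry_out:
  motion:
    - [[0,0,-0.03],0]
    - [[0,0,-0.06],0]
    - [[0,0,-0.1],0]
    - [[0,0,-0.15],0]
    - [[0,0,-0.2],0]
    - [[0,0,-0.25],0]
    - [[0,0,-0.3],0]
    - [[0,0,-0.3],0]
    - [[0,0,-0.3],0]
    - [[0,0,-0.3],0]

```text
time_s: 6.2
ee_pos: [0.4987, -0.1564, 0.1669]
eef_rot: [-3.142, -0.001, 2.673]
force: [-0.5, 0.1, -4.1]
grip_width: 0.0135
grip_force: 60.0
```

```bash
cat > tilt.py <<'E'
from m import *
from scipy.optimize import least_squares
def tiltcheck(c,yaw,zf):
    # scene view; foot-top points and body-top points vs tilt
    p,d=camera('scene');P=cloud('scene',d)
    a=np.radians(yaw);T=np.array([[np.cos(a),-np.sin(a)],[np.sin(a),np.cos(a)]])
    l=P.copy(); l[...,:2]=(P[...,:2]-c)@T
    w=(p.min(-1)>95)&(np.abs(l[...,0])<.08)&(np.abs(l[...,1])<.055)&(l[...,2]>.0)
    return p,P,l,w
E
python3 -c "
from tilt import *
go([.4995,-.1554,.108],153)
p,P,l,w=tiltcheck(np.array([.517,-.164]),-27,.06)
from collections import Counter
f=w&(l[...,0]>0)&(l[...,0]<.065)&(l[...,2]>.165)&(l[...,2]<.21); q=l[f]
if len(q)>10: print('bodytop',len(q),np.median(q,0),np.degrees(np.linalg.lstsq(np.c_[q[:,:2],np.ones(len(q))],q[:,2],rcond=None)[0][:2]))
f=w&(l[...,0]<0)&(l[...,2]>.085)&(l[...,2]<.125); q=l[f]
print('foottop',len(q),np.median(q,0),np.degrees(np.linalg.lstsq(np.c_[q[:,:2],np.ones(len(q))],q[:,2],rcond=None)[0][:2]))
cv2.imwrite('pics/lift.png',cv2.resize(p[90:280,120:320],None,fx=3,fy=3))
"
```

```text
t 6.2 pos [ 0.4987 -0.1564  0.1669] rpy [-3.142e+00 -1.000e-03  2.673e+00] -> shift [-0.0018  0.0062  0.2947] turn 0.0004 F [-0.5  0.1 -4.1] w 0.0135 60.0
bodytop 248 [0.04361811 0.01634506 0.16833253] [-2.26952465 -1.14536445]
foottop 252 [-0.04913619  0.00964139  0.08910658] [-13.87136369  -0.74105975]
```

View pics/lift.png

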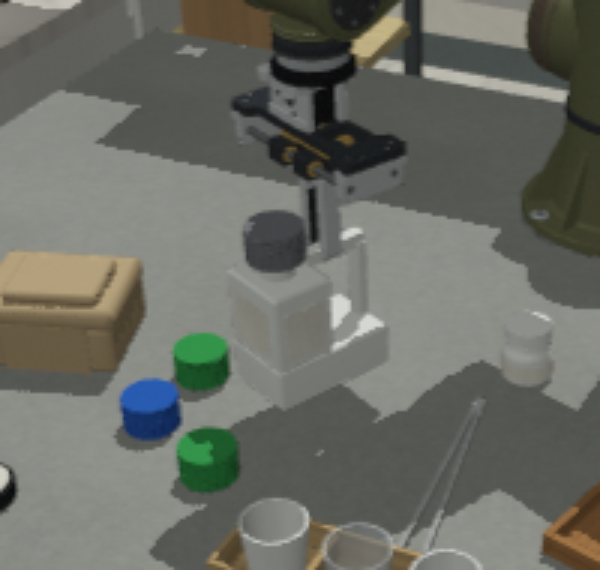

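```bash
cat > jp.py <<'E'
from m import *
from scipy.spatial import cKDTree
from scipy.optimize import least_squares
# sdf-ish fit: boxes foot, body, bar + cap, to scene cloud points
def sd(p,c,h):
    q=np.abs(p-c)-h; return np.linalg.norm(np.maximum(q,0),axis=1)+np.minimum(q.max(1),0)
def res(x,Q,z0=0):
    l=R.from_euler('ZYX',[x[3],x[4],x[5]]).inv().apply(Q-x[:3])
    r=np.min([sd(l,[0,0,.0225],[.065,.04,.0225]),sd(l,[.0325,0,.0625],[.0325,.04,.0625]),sd(l,[-.031,0,.128],[.034,.007,.008]),sd(l,[-.058,0,.09],[.007,.007,.045]),
      np.maximum(np.hypot(l[:,0]-.033,l[:,1])-.028,np.abs(l[:,2]-.159)-.017)],axis=0)
    return r
def fit(x0,cams=('scene',),zmin=.004,extra=None):
    Q=[]
    for n in cams:
        p,d=camera(n);P=cloud(n,d).reshape(-1,3)
        s=(p.max(-1).astype(int)-p.min(-1)).reshape(-1)<40
        k=np.isfinite(P[:,0])&s&(P[:,2]>zmin); k[k]&=np.abs(res(x0,P[k]))<.014; Q.append(P[k])
    Q=np.vstack(Q)
    for i in range(3):
        f=least_squares(lambda x:res(x,Q),x0,loss='soft_l1',f_scale=.002,x_scale=[.01]*3+[.1]*3); x0=f.x
    return f.x,len(Q),np.median(np.abs(res(f.x,Q)))
E
python3 -c "
from jp import *
for z in(.03,.04,.05,.06):
    x,n,m=fit(np.array([.517,-.164,z,np.radians(-27),0,0]),zmin=.02); print(z,x[:3].round(4),np.degrees(x[3:]).round(2),n,m)
"
```

```text
0.03 [ 0.5148 -0.1638  0.0433] [-27.13   0.47  -0.07] 2281 0.0010711935848824947
0.04 [ 0.5144 -0.164   0.0441] [-27.14   0.7   -0.3 ] 2443 0.0010890524625686293
0.05 [ 0.5148 -0.1641  0.0442] [-27.31   0.41  -0.34] 2472 0.0011636674652470112
0.06 [ 0.5148 -0.1642  0.0446] [-27.21   0.3   -0.52] 2331 0.0012104005132305218
```

```bash
python3 -c "
from m import *
go([.5549,.1924,.227],164.75)"
```

```text
t 6.45 pos [ 0.4988 -0.1564  0.1672] rpy [-3.142e+00 -1.000e-03  2.673e+00] -> shift [ 0.5377  1.6826 -0.299 ] turn -0.0322 F [-0.2 -0.6 -4.4] w 0.0134 60.0
```

carry_out:
  motion:
    - [[0,0,-0.04],0]
    - [[0,0,-0.1],0]
    - [[0,0,-0.16],0]
    - [[0,0,-0.22],0]
    - [[0,0,-0.27],0]
    - [[0,0,-0.3],0]
    - [[0,0,-0.3],0]

```text
time_s: 7.15
ee_pos: [0.4992, -0.1566, 0.2284]
eef_rot: [3.141, 0.001, 2.673]
force: [0.1, -0.5, -4.1]
grip_width: 0.0133
grip_force: 60.0
```

carry_out:
  motion:
    - [[0.01,0.03,0],0]
    - [[0.03,0.1,0],0]
    - [[0.06,0.19,0],0]
    - [[0.093,0.29,0],0]
    - [[0.125,0.39,0],0]
    - [[0.157,0.49,0],0]
    - [[0.189,0.59,0],0]
    - [[0.221,0.69,0],0]
    - [[0.246,0.77,0],0]
    - [[0.262,0.82,0],0]
    - [[0.27,0.84,0],0]
    - [[0.27,0.84,0],0]

```text
time_s: 8.35
ee_pos: [0.5265, 0.0183, 0.2273]
eef_rot: [-3.141, -0.0, 2.674]
force: [-0.0, 0.2, -4.4]
grip_width: 0.0132
grip_force: 60.0
```

carry_out:
  motion:
    - [[0.01,0.03,0],-0.001]
    - [[0.03,0.1,0],-0.004]
    - [[0.06,0.19,0],-0.007]
    - [[0.093,0.29,0],-0.011]
    - [[0.125,0.39,0],-0.015]
    - [[0.157,0.49,0],-0.019]
    - [[0.189,0.59,0],-0.023]
    - [[0.221,0.69,0],-0.027]
    - [[0.246,0.77,0],-0.03]
    - [[0.262,0.82,0],-0.032]
    - [[0.268,0.84,0],-0.032]
    - [[0.268,0.84,0],-0.032]

```text
time_s: 9.55
ee_pos: [0.5547, 0.1921, 0.2273]
eef_rot: [-3.141, -0.0, 2.874]
force: [0.4, -0.7, -4.1]
grip_width: 0.0134
grip_force: 60.0
```

```bash
python3 -c "
from jp import *
go([.5549,.1924,.227],164.75)
for z in(.095,.105):
    x,n,m=fit(np.array([.5722,.1882,z,np.radians(-15.6),0,0]),zmin=.04); print(z,x[:3].round(4),np.degrees(x[3:]).round(2),n,m)
p,d=camera('scene')
cv2.imwrite('pics/over.png',cv2.resize(p[60:310,200:440],None,fx=2.4,fy=2.4))
"
```

```text
t 9.55 pos [0.5547 0.1921 0.2273] rpy [-3.141 -0.     2.874] -> shift [-0.0006  0.002   0.0016] turn -0.0002 F [ 0.4 -0.7 -4.1] w 0.0134 60.0
0.095 [0.5717 0.1876 0.1043] [-15.56   0.56  -0.18] 2799 0.0008565310681425617
0.105 [0.5717 0.1872 0.1045] [-15.72   0.49  -0.29] 2808 0.000904627701097515
```

View pics/over.png

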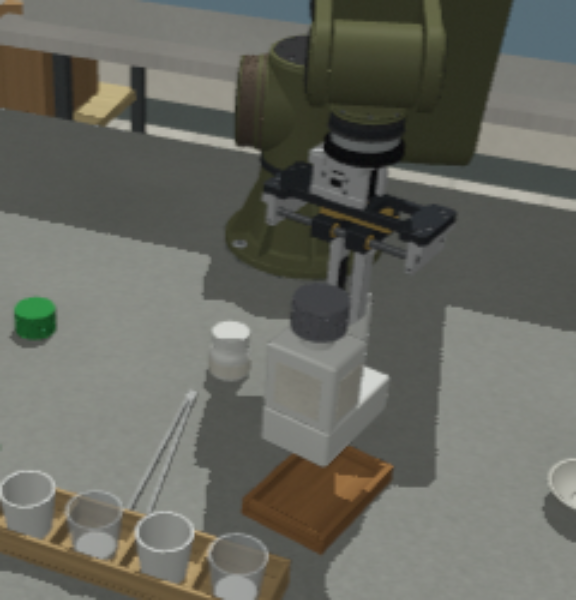

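```bash
python3 -c "
from jp import *
def sres(x,Q):
    a=x[2];T=np.array([[np.cos(a),-np.sin(a)],[np.sin(a),np.cos(a)]]); l=np.c_[(Q[:,:2]-x[:2])@T,Q[:,2]-x[3]]
    B=[([0,0,.003],[.077,.052,.003])]+[([s*.073,0,.011],[.004,.052,.011]) for s in(1,-1)]+[([0,s*.048,.011],[.077,.004,.011]) for s in(1,-1)]
    return np.min([sd(l,np.array(c),np.array(h)) for c,h in B],axis=0)
for n in('scene','top'):
    d=np.load(n+'d.npy');p=cv2.imread(f'pics/{n}0.png');P=cloud(n,d).reshape(-1,3)
    sat=cv2.cvtColor(p,cv2.COLOR_BGR2HSV)[...,1].reshape(-1)
    k=(np.abs(P[:,0]-.572)<.12)&(np.abs(P[:,1]-.188)<.11)&(sat>90)&(P[:,2]>.002); Q=P[k]
    f=least_squares(lambda x:sres(x,Q),[.572,.188,np.radians(-15.6),0],loss='soft_l1',f_scale=.002,x_scale=[.01,.01,.1,.01])
    print(n,len(Q),f.x[:2].round(4),np.degrees(f.x[2]).round(2),f.x[3].round(4),np.median(abs(f.fun)))
"
```

```text
scene 1780 [0.5716 0.1887] -15.81 0.0008 0.0010082334517076486
top 1838 [0.5732 0.1879] -15.87 0.0039 0.0013435767412425278
```

carry_out:
  motion:
    - [[0.001,0.006,0.06],0]
    - [[0.001,0.006,0.14],0]
    - [[0.001,0.006,0.22],0]
    - [[0.001,0.006,0.28],0]
    - [[0.001,0.006,0.33],0]
    - [[0.001,0.006,0.37],0]
    - [[0.001,0.006,0.4],0]
    - [[0.001,0.006,0.42],0]
    - [[0.001,0.006,0.43],0]
    - [[0.001,0.006,0.44],0]
    - [[0.001,0.006,0.45],0]
    - [[0.001,0.006,0.45],0]

```text
time_s: 10.9
ee_pos: [0.5548, 0.1931, 0.1374]
eef_rot: [-3.142, -0.0, 2.874]
force: [0.7, 0.0, -3.5]
grip_width: 0.0135
grip_force: 60.0
```

carry_out:
  motion:
    - [[0,0,0.01],0]
    - [[0,0,0.015],0]
    - [[0,0,0.02],0]
    - [[0,0,0.025],0]
    - [[0,0,0.03],0]
    - [[0,0,0.035],0]
    - [[0,0,0.035],0]

```text
time_s: 11.6
ee_pos: [0.5547, 0.1931, 0.1303]
eef_rot: [-3.141, -0.0, 2.874]
force: [0.2, -0.5, -3.5]
grip_width: 0.0137
grip_force: 60.0
```

```bash
python3 -c "
from jp import *
go([.5549,.1924,.1289],164.75)
x,n,m=fit(np.array([.5717,.1887,.01,np.radians(-15.8),0,0]),zmin=.026); print(x[:3].round(4),np.degrees(x[3:]).round(2),n,m)
"
```

```text
t 11.6 pos [0.5547 0.1931 0.1303] rpy [-3.141 -0.     2.874] -> shift [-0.0018 -0.0034  0.0069] turn -0.0002 F [ 0.2 -0.5 -3.5] w 0.0137 60.0
[0.5717 0.1888 0.0072] [-15.61   0.42  -0.22] 2318 0.0009629137083449722
```

carry_out:
  motion:
    - [[0,0,0.004],0]
    - [[0,0,0.008],0]
    - [[0,0,0.012],0]
    - [[0,0,0.012],0]

```text
time_s: 12.05
ee_pos: [0.5548, 0.1934, 0.1293]
eef_rot: [3.141, 0.0, 2.874]
force: [-6.2, -0.7, 9.7]
grip_width: 0.0136
grip_force: 60.0
```

carry_out:
  motion:
    - [[0,0,-0.004],0]
    - [[0,0,-0.004],0]
    - [[0,0,-0.004],0]
    - [[0,0,-0.004],0]
    - [[0,0,-0.004],0]
    - [[0,0,-0.004],0]
    - [[0,0,-0.004],0]
    - [[0,0,-0.004],0]
    - [[0,0,-0.004],0]
  hand: -1

```text
time_s: 12.95
ee_pos: [0.5548, 0.1931, 0.1288]
eef_rot: [3.142, -0.0, 2.874]
force: [0.4, 0.2, -0.2]
grip_width: 0.082
grip_force: 0.0
```

carry_out:
  motion:
    - [[0,0,-0.15],0]
    - [[0,0,-0.35],0]
    - [[0,0,-0.45],0]
    - [[0,0,-0.45],0]
    - [[0,0,-0.45],0]

```text
time_s: 13.45
ee_pos: [0.5546, 0.1931, 0.2183]
eef_rot: [-3.141, -0.0, 2.874]
force: [-0.5, 0.2, -0.1]
grip_width: 0.0941
grip_force: 0.0
```

```bash
python3 -c "
from jp import *
x,n,m=fit(np.array([.5717,.1887,.006,np.radians(-15.8),0,0]),zmin=.026); print(x[:3].round(4),np.degrees(x[3:]).round(2),n,m)
c=loc(x[:2],np.degrees(x[3]),(.033,0));print(c)
yaw=127
go(c+[.215],yaw); 
p,d=camera('scene');P=cloud('scene',d)
k=(np.hypot(P[...,0]-c[0],P[...,1]-c[1])<.035)&(P[...,2]>.172)&(P[...,2]<.2);q=P[k]
print(len(q),q.mean(0).round(4),np.percentile(q[:,2],[10,50,90]).round(4),cv2.minEnclosingCircle((q[:,:2]*1000).astype(np.float32)))
cv2.imwrite('pics/rel.png',cv2.resize(p[60:310,200:440],None,fx=2.4,fy=2.4))
"
```

```text
[0.5725 0.1889 0.0063] [-15.37   0.14   0.06] 2335 0.0009189038032429465
[np.float64(0.6043401214034008), np.float64(0.18010948624604295)]
t 13.5 pos [0.5544 0.193  0.2175] rpy [-3.141e+00 -1.000e-03  2.874e+00] -> shift [-0.2579  0.0039  0.0123] turn 0.1046 F [-0.4  0.7 -0.6] w 0.0941 0.0
312 [0.6107 0.1811 0.1809] [0.1762 0.1817 0.1837] ((605.8558959960938, 180.01441955566406), 30.213071823120117)
```

View pics/rel.png

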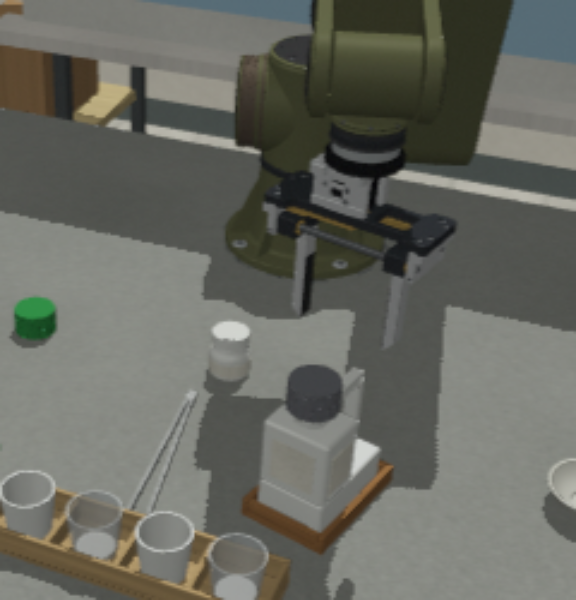

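carry_out:
  motion:
    - [[-0.13,0.004,0],0.023]
    - [[-0.258,0.004,0],0.046]
    - [[-0.258,0.004,0],0.069]
    - [[-0.258,0.004,0],0.092]
    - [[-0.258,0.004,0],0.105]
    - [[-0.258,0.004,0],0.105]
    - [[-0.258,0.004,0.1],0.105]
    - [[-0.258,0.004,0.2],0.105]
    - [[-0.258,0.004,0.28],0.105]
    - [[-0.258,0.004,0.338],0.105]
    - [[-0.258,0.004,0.338],0.105]
    - [[-0.258,0.004,0.338],0.105]

```text
time_s: 14.75
ee_pos: [0.6049, 0.1803, 0.1516]
eef_rot: [3.141, 0.0, 2.215]
force: [0.0, -0.4, 0.8]
grip_width: 0.0939
grip_force: 0.0
```

```bash
python3 -c "
from m import *
go([.6045,.180,.150],127)"
```

```text
t 14.75 pos [0.6049 0.1803 0.1516] rpy [3.141 0.    2.215] -> shift [ 0.0001 -0.0026  0.008 ] turn -0.0002 F [ 0.  -0.4  0.8] w 0.0939 0.0
```

carry_out:
  motion:
    - [[0,-0.002,0.005],0]
    - [[0,-0.002,0.005],0]
    - [[0,-0.002,0.005],0]
    - [[0,-0.002,0.005],0]
    - [[0,-0.002,0.005],0]
    - [[0,-0.002,0.005],0]
    - [[0,-0.002,0.005],0]
    - [[0,-0.002,0.005],0]
    - [[0,-0.002,0.005],0]
    - [[0,-0.002,0.005],0]
  hand: 1
  force: 50

```text
time_s: 15.75
ee_pos: [0.6045, 0.18, 0.1504]
eef_rot: [3.141, 0.0, 2.214]
force: [-0.3, 0.4, 1.7]
grip_width: 0.0553
grip_force: 50.0
```

carry_out:
  motion:
    - [[0,0,0.005],0]
    - [[0,0,0.01],0]
    - [[0,0,0.015],0]
    - [[0,0,0.02],0]
    - [[0,0,0.025],0]
    - [[0,0,0.029],0]
    - [[0,0,0.029],0]
    - [[0,0,0.029],0]

```text
time_s: 16.55
ee_pos: [0.6046, 0.18, 0.1449]
eef_rot: [3.141, 0.0, 2.214]
force: [-2.5, -1.0, 6.4]
grip_width: 0.0554
grip_force: 50.0
```

```bash
cat > capz.py <<'E'
from jp import *
o=ctrl.get_obs();p,d=camera('scene');P=cloud('scene',d)
c=(.6045,.18);k=(np.hypot(P[...,0]-c[0],P[...,1]-c[1])<.026)&(P[...,2]>.16)&(P[...,2]<.26)&(p.max(-1)<110);q=P[k]
go([.6045,.18,.144],127)
print(len(q),np.histogram(q[:,2],np.arange(.16,.26,.004)))
x,n,m=fit(np.array([.572,.1887,.006,np.radians(-15.6),0,0]),zmin=.026); print('jug',x[:3].round(4),np.degrees(x[3:]).round(2),n,m)
E
python3 capz.py
```

```text
t 16.6 pos [0.6046 0.1801 0.1449] rpy [3.141 0.    2.214] -> shift [ 0.     -0.0004  0.0044] turn -0.0004 F [-2.8 -1.5  7.5] w 0.0554 50.0
130 (array([ 1,  2,  0, 31, 86,  1,  1,  0,  0,  0,  0,  0,  0,  0,  0,  0,  0,
        0,  0,  0,  0,  0,  0,  0]), array([0.16 , 0.164, 0.168, 0.172, 0.176, 0.18 , 0.184, 0.188, 0.192,
       0.196, 0.2  , 0.204, 0.208, 0.212, 0.216, 0.22 , 0.224, 0.228,
       0.232, 0.236, 0.24 , 0.244, 0.248, 0.252, 0.256]))
jug [0.5715 0.1881 0.006 ] [-15.29   0.74  -0.94] 2215 0.001131469616337602
```

carry_out:
  motion:
    - [[0,0,0],-0.01]
    - [[0,0,0],-0.03]
    - [[0,0,0],-0.05]
    - [[0,0,0],-0.07]
    - [[0,0,0],-0.09]
    - [[0,0,0],-0.11]
    - [[0,0,0],-0.13]
    - [[0,0,0],-0.15]
    - [[0,0,0],-0.17]
    - [[0,0,0],-0.19]
    - [[0,0,0],-0.21]
    - [[0,0,0],-0.21]

```text
time_s: 17.85
ee_pos: [0.6049, 0.1801, 0.145]
eef_rot: [-3.141, 0.001, -2.745]
force: [-0.6, -0.4, 7.6]
grip_width: 0.0559
grip_force: 50.0
```

```bash
python3 capz.py; python3 -c "
from m import *
o=ctrl.get_obs();print(o['moment'],o['qpos'])"
```

```text
t 17.9 pos [0.6049 0.1801 0.1451] rpy [-3.141e+00  1.000e-03 -2.748e+00] -> shift [0.0019 0.0002 0.0053] turn 0.2098 F [-0.6  0.2  6.7] w 0.0557 50.0
221 (array([  4,   2,   1,  48, 157,   3,   0,   0,   0,   0,   0,   0,   0,
         0,   0,   0,   0,   0,   0,   0,   0,   0,   0,   1]), array([0.16 , 0.164, 0.168, 0.172, 0.176, 0.18 , 0.184, 0.188, 0.192,
       0.196, 0.2  , 0.204, 0.208, 0.212, 0.216, 0.22 , 0.224, 0.228,
       0.232, 0.236, 0.24 , 0.244, 0.248, 0.252, 0.256]))
jug [0.572  0.189  0.0052] [-15.34   0.63  -0.13] 2362 0.0012244545297505943
[ 0.02046603 -0.02814387  0.05685762] [ 2.31403980e-01  5.29639795e-01  1.34174342e+00 -4.91942099e-05
  1.26865245e+00 -1.73183620e+00]
```

carry_out:
  motion:
    - [[0,0,-0.01],0]
    - [[0,0,-0.02],0]
    - [[0,0,-0.03],0]
    - [[0,0,-0.04],0]
    - [[0,0,-0.05],0]
    - [[0,0,-0.06],0]
    - [[0,0,-0.06],0]

```text
time_s: 18.65
ee_pos: [0.6045, 0.18, 0.1565]
eef_rot: [3.142, -0.0, -2.749]
force: [0.1, -0.6, -0.2]
grip_width: 0.0554
grip_force: 50.0
```

```bash
python3 capz.py
```

```text
t 18.7 pos [0.6044 0.18   0.1564] rpy [ 3.142 -0.    -2.749] -> shift [-0.0003 -0.0002  0.0621] turn 0.2096 F [-0.2  0.1 -1.3] w 0.0556 50.0
226 (array([  1,   4,   1,   4,   2,   1,  71, 142,   0,   0,   0,   0,   0,
         0,   0,   0,   0,   0,   0,   0,   0,   0,   0,   0]), array([0.16 , 0.164, 0.168, 0.172, 0.176, 0.18 , 0.184, 0.188, 0.192,
       0.196, 0.2  , 0.204, 0.208, 0.212, 0.216, 0.22 , 0.224, 0.228,
       0.232, 0.236, 0.24 , 0.244, 0.248, 0.252, 0.256]))
jug [0.5725 0.1881 0.0089] [-15.44  -0.03  -0.54] 2422 0.0014337564279480915
```

carry_out:
  motion:
    - [[0,0,-0.04],0]
    - [[0,0,-0.09],0]
    - [[0,0,-0.15],0]
    - [[0,0,-0.21],0]
    - [[0,0,-0.27],0]
    - [[0,0,-0.32],0]
    - [[0,0,-0.35],0]
    - [[0,0,-0.37],0]
    - [[0,0,-0.37],0]
    - [[0,0,-0.37],0]
    - [[0,0,-0.37],0]
    - [[0,0,-0.37],0]

```text
time_s: 19.95
ee_pos: [0.6044, 0.18, 0.23]
eef_rot: [3.142, -0.001, -2.749]
force: [-0.6, 0.3, -0.1]
grip_width: 0.0559
grip_force: 50.0
```

```bash
sed -i 's/zmin=.026/zmin=.026/; s/\.16,\.26,\.004/.16,.30,.006/; s/<\.26/<.30/' capz.py; python3 capz.py; python3 -c "
from m import *
p,d=camera('scene');cv2.imwrite('pics/end.png',cv2.resize(p[60:310,200:440],None,fx=2.4,fy=2.4))"
```

```text
t 20.0 pos [0.6044 0.18   0.2302] rpy [ 3.142 -0.    -2.749] -> shift [-7.000e-04 -3.000e-04  4.308e-01] turn 0.2096 F [ 0.8  0.4 -0.8] w 0.0556 50.0
292 (array([  0,   4,  35,  25,   0,   0,   0,   0,   0,   0,   0,   3,   5,
         4,   7,   3, 101, 105,   0,   0,   0,   0,   0]), array([0.16 , 0.166, 0.172, 0.178, 0.184, 0.19 , 0.196, 0.202, 0.208,
       0.214, 0.22 , 0.226, 0.232, 0.238, 0.244, 0.25 , 0.256, 0.262,
       0.268, 0.274, 0.28 , 0.286, 0.292, 0.298]))
jug [0.5728 0.189  0.0057] [-15.54  -0.28   0.29] 2179 0.0011278672626129083
```

View pics/end.png

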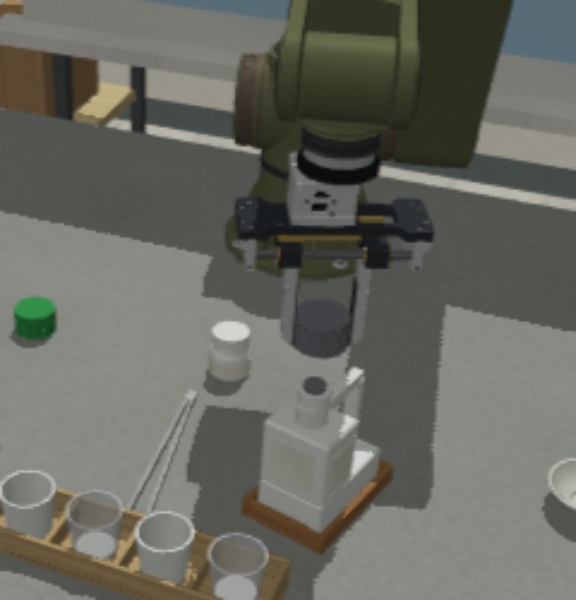

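The picture shows the cap held level in the fingers at about (322,328), well clear of the bare neck at (314,385), and the jug seated in the stand. I'm handing it in.

```bash
python3 -c "
from station import ctrl
print(ctrl.hand_in())"
```

```text
the job is handed in; nothing more can be done
None
```

I've handed the job in: the jug is seated level in the stand, and the uncapped cap is held level about 5 cm above its neck; no verdict came back from the judging.

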